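# Swap the change gears of a gear head and refit its bridge

### The job

Invert the ratio of the green gear head: swap its two change gears, so that the large steel gear sits on the shaft that now carries the small brass one and the small gear on the other; the blue rubber mat has room to park one on the way. Each gear must go fully down on its flatted shaft, the flat in its bore turned to the flat of the shaft. Then fit the aluminium bridge over both shaft ends, fully down, and leave the grease tin and the oil can where they are.

Things in the scene. Friction and masses are not known exactly. Their poses are not given: they have to be found in the camera images.
- gear_unit: Green cast gear head, dark steel cover, fixed, 120 (x) x 184 (y) x 50 mm, at any yaw. Origin: middle of its underside, z up. Front (-x) has a sight glass, rear (+x) a short stub shaft near the +y end. Two locked upright shafts at x = 0, y = +33 mm (drive) and -33 mm (driven). The bridge fits along y, its middle over x = y = 0, its underside on the shaft shoulders 92 mm above this origin.
- drive_seat (a point): Foot of the drive shaft, on its axis, 54 mm over the origin of the gear head: a seated gear's underside lies here. Shaft from here up: D section 18 mm across, flat 5.5 mm from the axis facing this point's -x (the gear head's -x); shoulder at +38 mm, chamfered 2 mm; then a round pilot 9 mm thick, tapered, to +56 mm. A seated gear's axes match this point's. Large gear here at start.
- driven_seat (a point): Foot of the driven shaft, same height and same shaft, but its flat faces the gear head's -y: this point is turned +90 degrees about z from the gear head, so that again the flat faces this point's -x, and a gear seated here has its axes along this point's axes. The small gear sits here at the start. When both gears are seated their teeth mesh (look only, they do not catch).
- large_gear_mid (a point): Large steel gear, 90 mm across, disc 12 mm thick at the bottom, round hub 32 mm across from 12 to 36 mm above the underside: grasp the hub from above. D bore right through, 21 mm across, flat 7 mm from the axis on the gear's -x side (red dashes mark that side): 1.5 mm play on a shaft, about 10 degrees in turn. This point: on the axis, 18 mm above the underside; z up. About 0.4 kg.
- small_gear_mid (a point): Small brass gear, 54 mm across, disc 12 mm thick at the bottom, round hub 32 mm across from 12 to 36 mm above the underside: grasp the hub from above. D bore as in the large gear, flat on the gear's -x side (red dashes mark it). This point: on the axis, 18 mm above the underside; z up. About 0.22 kg.
- bridge_mid (a point): Aluminium bridge bar lying on the mat, 30 (x) x 104 (y) x 12 mm, with two 12 mm through holes at y = +33 and -33 mm (1.5 mm play on the pilots) and a black grip rib on top, 18 (x) x 42 (y) mm, from 12 to 40 mm above the underside: grasp it from above across the 18 mm. Same either way round. This point: the middle, 20 mm above the underside. About 0.18 kg.
- mat: Blue rubber bench mat, fixed, 180 (x) x 210 (y) x 4 mm thick. Origin: middle of its underside. The bridge lies on its -y half, roughly along x; the +y half is free, so that a gear can park about x = 0, y = +55 mm.
- grease_tin: Yellow grease tin with a white lid, 70 mm across, 46 mm high, loose. Origin: middle of its underside. To be left alone.
- oil_can: Dark green oil can with a long thin spout, 68 mm wide, 188 mm high, loose, standing farther back. Origin: on the bench, at the edge of the can below the spout. To be left alone.
There are look-alikes about, which are no part of the job. What is meant by the part that bears small_gear_mid is not purple, and is the smaller of those in its own colour.

How it is judged (in metres and radians):
At the end, for the whole second after the job is handed in: Large gear on the driven shaft, small gear on the drive shaft, each within 4 mm of the axis and 3 mm of seated height, level, flat to flat; bridge on both shoulders within 4 mm sideways, 3 mm in height, 0.1 rad; all released and at rest (horizontal distance between large_gear_mid and driven_seat below 0.004 m and z of large_gear_mid in the frame of gear_unit between 0.069 and 0.075 m and angle between each of large_gear_mid, small_gear_mid, bridge_mid's own z axis and vertical below 0.08 rad and angle between the x axis of large_gear_mid and the x axis of driven_seat, either way round below 0.3 rad and horizontal distance between small_gear_mid and drive_seat below 0.004 m and z of small_gear_mid in the frame of gear_unit between 0.069 and 0.075 m and angle between the x axis of small_gear_mid and the x axis of drive_seat, either way round below 0.3 rad and x of bridge_mid in the frame of gear_unit between -0.004 and 0.004 m and y of bridge_mid in the frame of gear_unit between -0.004 and 0.004 m and z of bridge_mid in the frame of gear_unit between 0.109 and 0.115 m and angle between the y axis of bridge_mid and the y axis of gear_unit, either way round below 0.1 rad and linear speed of each of large_gear, small_gear, bridge below 0.02 m/s); the robot touches nothing.
It fails at once if the grease tin is shoved more than 30 mm or tipped (distance of grease_tin from where it was at the start of the episode above 0.03 m or angle between grease_tin's own z axis and vertical above 0.4 rad).
It fails at once if the oil can is shoved more than 30 mm or tipped (distance of oil_can from where it was at the start of the episode above 0.03 m or angle between oil_can's own z axis and vertical above 0.4 rad).
It also fails if it takes over 120 s, if anything falls off the work surface, if the arm or the gripper's body presses on something with over 40 N, if the wrist force passes 120 N, or if a joint passes its speed limit or range.

### The arm

A 6-joint arm with a two-finger parallel gripper is mounted at the origin on a cart in front of the work surface, level with it; the furniture and walls round the work are solid. World frame = base frame: x ahead of the robot, y to its left, z up, the work surface at z = 0. Lengths are in mm, angles in rad, forces in N, time in s.
With the tool pointing down it reaches from about 275 to 750 mm from the base axis. Payload 10.2 kg.
Tool frame: the origin (TCP) lies between the finger pads; the fingertips stand 17 mm ahead of it and the grasp point (between the pads) lies 2 mm behind it (tips_ahead is the distance from the TCP to the fingertips, in mm); z points along the fingers, y is the line along which they close (so a half turn about z gives the same grasp; the last joint's range is limited). The gripper opens to 85 mm and grips with 20 to 120 N. Pads are 22 mm wide; open, the fingers measure 114 mm over their backs; the gripper's body (76 mm by 85 mm) begins 54 mm behind the grasp point. The pads swing forward as they close: fully open they stand 13 mm farther back than shut.
Start: joints at [1.006, 0.313, 1.498, -0, 1.331, -0.223], TCP at [175.984, 494.632, 208.394] pointing down, gripper open.
Joint ranges: [-2.94, 2.94], [-0.97, 2.17], [0.19, 2.56], [-1.23, 4.37], [0.02, 3.11], [-2.88, 2.88]. Speed limits (rad/s): [2.39, 2.39, 3.01, 3.14, 3.14, 3.14].

### API

Orientations are given as a unit quaternion [w, x, y, z].
In Python, from rig import sense, capture, finish_job, boxes_of, tips_ahead gives the robot as it stands.
- The arm moves only by the tool drive_tool, never from a script. Its argument "commands" is text: rows parted by semicolons, each of 7 numbers parted by spaces: the shift along the world's x, y, z in units of 0.1 m (1.0 is 0.1 m), then the turn, a rotation vector about the world's x, y, z in units of pi/4 rad (1.0 is pi/4 rad), then the opening in per cent of the stroke, from 0 (shut) to 100 (fully open). A call has 1 to 20 rows; each row shifts and turns the commanded pose from where the row before left it; what a row does not reach is not made up. A row lasts 1/12 s, in which the tool goes at most 41.7 mm and 7.16 degrees, less where a joint would pass 70% of its speed; a pose out of reach is approached as far as the arm can. A call with a number of a shift or a turn outside -1 to 1 is refused whole. A call with a gripper value outside its range is refused whole. The fingers move at their own pace and stop on an object; "force" is the grip in N (left out, the last holds). Time passes only in rows, so rows that do not move let the fingers close. It gives the time, the measured TCP pose, the force, the opening and the grip force at its end, in the units of the state.
- sense(): the state, without advancing time (a new reading comes with each control period).
- capture(name): name is "side" or "top"; returns a dict with "pixels" (400x640x3 uint8, blue, green, red), "fov_y" (degrees; the focal length in pixels is half the picture's height over the tangent of half this angle, whatever the lens; pixels are square), "cx", "cy" (the principal point, pixels), "position" and "attitude" of the camera in the world. Camera axes: x right, y down, z forward; pixel columns grow to the right and rows downward; lengths in mm; the calibration is good to about 2 mm. A picture is of the moment at which its call begins. There is no depth.
- finish_job(): hands the job in; it is judged then, once.
Trained networks look in a picture, given as the dict that the camera call returned (one of the last four; its "shot" number tells which), for a name from the list of things; names that differ only in an ending like _2 or _b are one class to them, and where a whole thing is asked for, a point or a joint stands for the part that bears it (a point fixed in the world has none). Each returns a list of dicts, best first, with "confidence" (0 to 1); they miss things now and then, are a little off and sometimes report something else, mostly with a low value. They report only what shows in the picture. A call takes as long as a camera call. They do not tell look-alikes from the thing itself.
- boxes_of(picture, name): "position" ([column, row] in pixels, amid what is visible of it).
The state is a dict: "time_s": time; "joints": joint angles; "dq": joint speeds; "tau": joint torques, N m; "eef_pos": TCP position; "ee_rot": TCP orientation; "force": force on the tool from outside, world axes, zero at the start; "wrist_torque": the same for the moment, N m; "grip_width": opening from 0.0 (shut) to 1.0 (fully open); "grip_force": force on a finger pad.
Only numpy, scipy, OpenCV 4.12 (cv2) and the standard library are available. Lean on these libraries where they do the work, as an engineer would, in place of code of your own. Each camera call takes 0.05 s, during which the arm holds its last target. There are 200 camera calls.

## Working session

There is one attempt and no reset: what is moved stays moved. The work goes in short steps, Python scripts to look and compute and a tool call to move; the robot and the scene stay as the last step left them, time stands still between calls to the robot, and variables do not carry over. Pictures are saved under pics/ and viewed, at most 16 in all, crops included, and the job is handed in when it is done.

Besides the shell and the picture viewer there is one more tool, called after "Request:" by a JSON object that holds its "fn" and its "kwargs", one argument or row to a line. drive_tool: Moves the arm, as the interface text tells. Shifts and turns lie within -1 to 1; 1 stands for 0.1 m of shift or pi/4 rad of turn. Its arguments: {"type":"object","properties":{"commands":{"type":"string"},"force":{"type":"number"}},"required":["commands"]}

```bash
mkdir -p pics
cat > h.py <<'E'
import numpy as np, cv2
from rig import *
from scipy.spatial.transform import Rotation as R
def cam(p):
    f=p["pixels"].shape[0]/2/np.tan(np.radians(p["fov_y"])/2)
    q=p["attitude"]; return f,p["cx"],p["cy"],np.array(p["position"]),R.from_quat([q[1],q[2],q[3],q[0]]).as_matrix()
def ray(p,uv,z):
    f,cx,cy,t,M=cam(p); d=M@np.array([(uv[0]-cx)/f,(uv[1]-cy)/f,1]); return (t+d*(z-t[2])/d[2])
def proj(p,X):
    f,cx,cy,t,M=cam(p); c=(np.atleast_2d(X)-t)@M; return np.c_[c[:,0]/c[:,2]*f+cx,c[:,1]/c[:,2]*f+cy]
E
python3 - <<'E'
from h import *
print(sense(), tips_ahead() if callable(tips_ahead) else tips_ahead)
for n in("side","top"):
    p=capture(n); cv2.imwrite(f"pics/{n}0.png",p["pixels"]); print(n,{k:v for k,v in p.items() if k!="pixels"})
    for o in["gear_unit","large_gear_mid","small_gear_mid","bridge_mid","mat","grease_tin","oil_can"]:
        print(o,[(np.round(b["position"]).tolist(),round(b["confidence"],2)) for b in boxes_of(p,o)])
E
```

```text
{'time_s': 0.0, 'joints': array([ 1.00559947e+00,  3.13449815e-01,  1.49843418e+00,  1.88295624e-06,
        1.33103700e+00, -2.23392330e-01]), 'dq': array([ 0.00114938,  0.00044321,  0.00129985, -0.00096351,  0.00019503,
       -0.0020267 ]), 'tau': array([ 5.19761215e-04, -4.12272584e+01, -2.59742635e+01, -2.00844247e-04,
        4.17146759e-03, -1.29370724e-05]), 'eef_pos': array([175.81892968, 494.37174133, 207.83629784]), 'ee_rot': array([-2.55990287e-04,  1.70071719e-01,  9.85431464e-01, -6.12856679e-04]), 'force': array([-0.36993019, -0.39868027, -0.28621073]), 'wrist_torque': array([0.02110891, 0.0091192 , 0.00616195]), 'grip_force': 0.0, 'grip_width': 1.0019485194668638} 17.0
side {'fov_y': 46.871569233288696, 'cx': 316.689822557922, 'cy': 202.83921432578293, 'position': array([897.22370998, 446.94028857, 993.30935343]), 'attitude': array([-0.07615862,  0.23088448,  0.93130414, -0.27122836]), 'shot': 1}
gear_unit [([322.0, 177.0], 0.75)]
large_gear_mid [([313.0, 146.0], 0.79)]
small_gear_mid [([327.0, 165.0], 0.76), ([302.0, 118.0], 0.62), ([327.0, 310.0], 0.58)]
bridge_mid [([390.0, 271.0], 0.79)]
mat [([401.0, 306.0], 0.72), ([334.0, 230.0], 0.4)]
grease_tin [([332.0, 233.0], 0.85)]
oil_can [([290.0, 262.0], 0.62)]
top {'fov_y': 57.11661720749485, 'cx': 318.7760359346792, 'cy': 197.03887317941357, 'position': array([ 518.04297883,  -81.1928934 , 1129.44737804]), 'attitude': array([ 0.03152729, -0.70451952,  0.70851484, -0.02578774]), 'shot': 2}
gear_unit [([294.0, 198.0], 0.71), ([351.0, 224.0], 0.56), ([289.0, 159.0], 0.5), ([245.0, 225.0], 0.41)]
large_gear_mid [([372.0, 220.0], 0.74)]
small_gear_mid [([417.0, 238.0], 0.74), ([244.0, 169.0], 0.6), ([350.0, 221.0], 0.59)]
bridge_mid [([247.0, 227.0], 0.54)]
mat [([224.0, 220.0], 0.83)]
grease_tin [([295.0, 199.0], 0.85)]
oil_can [([287.0, 158.0], 0.9)]
```

View pics/top0.png

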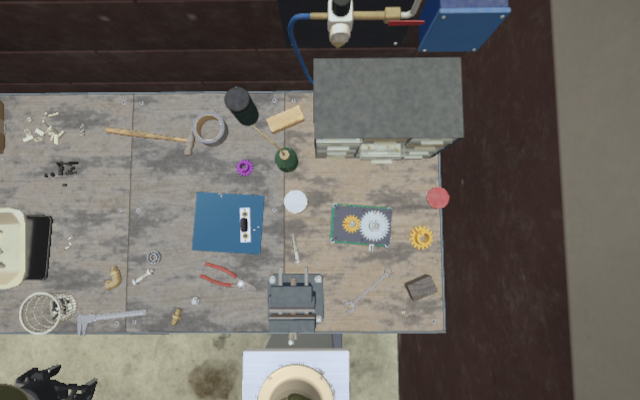

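View pics/side0.png

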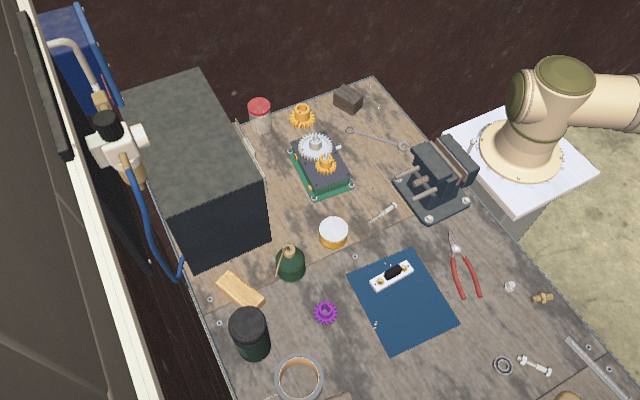

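Small-gear candidates in the top view: brass on the gear head (351,224), larger brass loose (420,237), purple (244,168). By the description, it is the one on the gear head. I'll check that in a close crop.

Run:
```python
from h import *
t=capture("top");s=capture("side")
a=cv2.resize(t["pixels"][190:260,320:440],None,fx=6.6,fy=6.6,interpolation=cv2.INTER_CUBIC)[:,:792]
b=cv2.resize(t["pixels"][185:260,185:270],None,fx=6.5,fy=6.5,interpolation=cv2.INTER_CUBIC)
cv2.imwrite("pics/a1.png",a);cv2.imwrite("pics/b1.png",b)
c=cv2.resize(s["pixels"][95:205,280:360],None,fx=5.4,fy=5.4,interpolation=cv2.INTER_CUBIC)
cv2.imwrite("pics/c1.png",c)
for n,uv,z in[("mat",(228,222),4),("bridge",(245,225),20),("tin",(295,202),46),("unit",(361,226),50),("lg",(375,226),90),("sm",(351,224),90),("loose",(420,237),12),("vise",(293,300),80),("can",(287,160),100)]:
    print(n,ray(t,uv,z).round())
for n,uv,z in[("lg",(315,143),90),("sm",(326,158),90),("loose",(302,114),36)]:
    print(n,ray(s,uv,z).round())
```

```text
mat [534. 206.   4.]
bridge [525. 151.  20.]
tin [592.  -2.  46.]
unit [ 520. -196.   50.]
lg [ 520. -231.   90.]
sm [ 526. -163.   90.]
loose [ 486. -377.   12.]
vise [314.   1.  80.]
can [708.  17. 100.]
lg [ 529. -219.   90.]
sm [ 528. -164.   90.]
loose [ 490. -369.   36.]
```

View pics/a1.png

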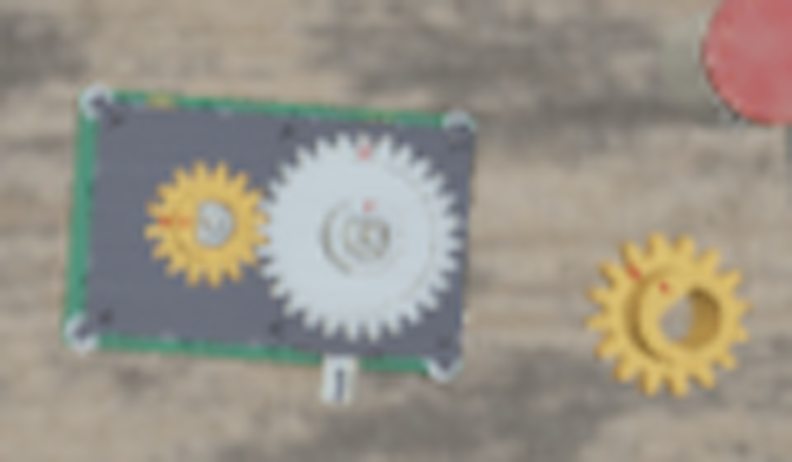

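View pics/b1.png

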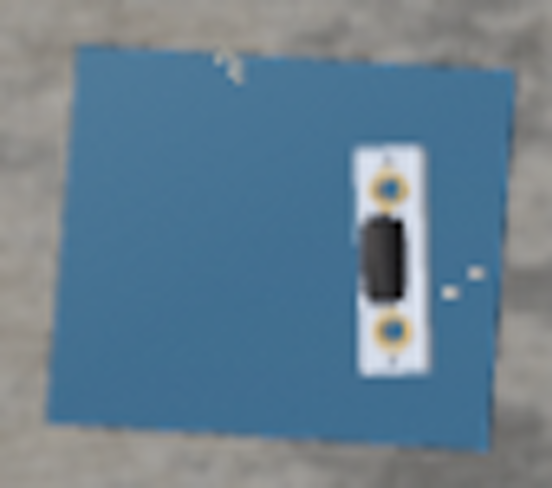

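View pics/c1.png

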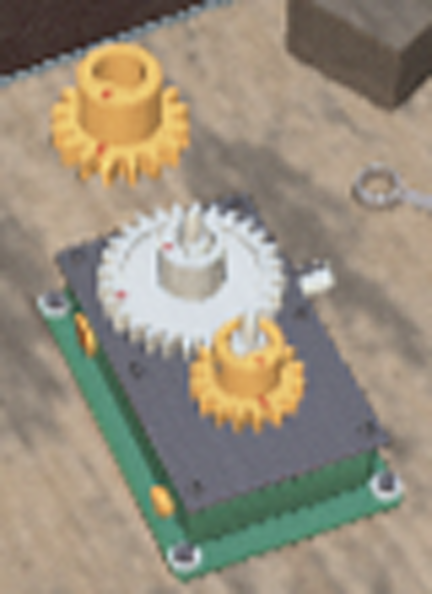

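Crops: the brass gear on the head (crop a1 ~(212,222)) is smaller than the loose brass one (670,315), so it's the right one. The stub shaft points to world −x at the large gear's end, so unit yaw is ≈180°. Next: fit the poses.

```bash
cat >> h.py <<'E'
from scipy.optimize import least_squares
E
python3 - <<'E'
from h import *
t=capture("top");s=capture("side")
A=lambda L:np.array(L)/6.6+[320,190]
C=lambda L:np.array(L)/5.4+[280,95]
tp=A([(370,238),(220,223),(97,101),(458,122),(445,367),(82,330)])-0.42
sp=C([(191,208),(250,315),(183,556),(53,303),(386,487)])-0.4
def model(q):
    x,y,w,a,b,z=q;c,n=np.cos(w),np.sin(w)
    L=np.array([(0,33,110),(0,-33,110),(-a,-b,z),(-a,b,z),(a,b,z),(a,-b,z)])
    return np.c_[x+c*L[:,0]-n*L[:,1],y+n*L[:,0]+c*L[:,1],L[:,2]]
def res(q,m):
    X=model(q);r=[]
    if m&1:r.append(proj(t,X)-tp)
    if m&2:r.append(proj(s,X[[0,1,2,3,5]])-sp)
    return np.concatenate(r).ravel()
for m in(3,1,2):
    o=least_squares(res,[520,-196,3.1,52,84,10],args=(m,));print(m,o.x.round(3),o.fun.reshape(-1,2).round(1).tolist())
# bridge holes/mat corners (top), hole rim z=16
B=lambda L:(np.array(L)/6.5+[185,185]-0.42)
for uv in B([(389,188),(393,331)]): print("hole",ray(t,uv,16).round(1))
for uv in B([(76,46),(515,71),(490,450),(48,422)]): print("mat",ray(t,uv,4).round(1))
# gear colour mask centroid
h=cv2.cvtColor(t["pixels"],cv2.COLOR_BGR2HSV)
m=cv2.inRange(h,(12,100,100),(35,255,255));m[:,:335]=0;m[:,366:]=0;m[:207]=0;m[240:]=0
ys,xs=np.nonzero(m);print("small bbox",xs.min(),xs.max(),ys.min(),ys.max(),ray(t,((xs.min()+xs.max())/2,(ys.min()+ys.max())/2),66).round(1))
print("large",ray(t,A([(361,237)])[0]-.42,66).round(1))
b=[x for x in boxes_of(s,"bridge_mid")];print(b[0]["position"])
cv2.imwrite("pics/d.png",cv2.resize(s["pixels"][240:315,340:440],None,fx=7,fy=7,interpolation=cv2.INTER_CUBIC))
E
```

```text
3 [ 524.823 -198.558    3.057   53.88    83.362    9.799] [[0.6, -0.5], [-0.5, -0.1], [0.2, -0.3], [0.1, 0.9], [-0.2, -0.7], [-0.2, 0.5], [0.3, 0.3], [-0.0, -0.5], [-0.2, 0.3], [-0.1, -0.0], [0.2, -0.3]]
1 [ 524.666 -198.44     3.058   54.358   83.193   12.378] [[0.5, -0.5], [-0.6, -0.0], [0.2, -0.4], [0.2, 0.7], [-0.1, -0.5], [-0.2, 0.8]]
2 [ 525.244 -198.326    3.058   53.106   83.363   10.163] [[0.2, 0.5], [-0.1, -0.4], [-0.0, 0.2], [0.1, -0.0], [-0.1, -0.2]]
hole [559.8 153.5  16. ]
hole [493.4 150.9  16. ]
mat [628.4 305.6   4. ]
mat [615.3  96.9   4. ]
mat [437.5 107.4   4. ]
mat [451.5 314.9   4. ]
small bbox 343 359 215 232 [ 527.3 -165.3   66. ]
large [ 521.3 -232.3   66. ]
[390.5, 271.8]
```

View pics/d.png

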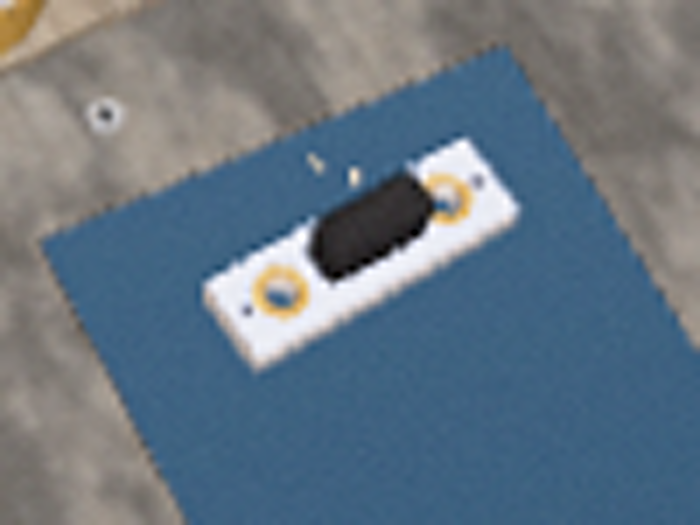

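Both views agree: unit at (524.8, −198.5), yaw 175.2°; drive seat at (522.1, −231.4), driven at (527.6, −165.6). Bridge is at ~(526.6, 152.2), about 2° off world x. Moving above the small gear.

Request:
{"fn": "drive_tool", "kwargs": {
  "commands": "0.1758 -0.3301 0 0 0 -0.0836 60;0.1758 -0.3301 0 0 0 -0.0836 60;0.1758 -0.3301 0 0 0 -0.0836 60;0.1758 -0.3301 0 0 0 -0.0836 60;0.1758 -0.3301 0 0 0 -0.0836 60;0.1758 -0.3301 0 0 0 -0.0836 60;0.1758 -0.3301 0 0 0 -0.0836 60;0.1758 -0.3301 0 0 0 -0.0836 60;0.1758 -0.3301 0 0 0 -0.0836 60;0.1758 -0.3301 0 0 0 -0.0836 60;0.1758 -0.3301 0 0 0 -0.0836 60;0.1758 -0.3301 0 0 0 -0.0836 60;0.1758 -0.3301 0 0 0 -0.0836 60;0.1758 -0.3301 0 0 0 -0.0836 60;0.1758 -0.3301 0 0 0 -0.0836 60;0.1758 -0.3301 0 0 0 -0.0836 60;0.1758 -0.3301 0 0 0 -0.0836 60;0.1758 -0.3301 0 0 0 -0.0836 60;0.1758 -0.3301 0 0 0 -0.0836 60;0.1758 -0.3301 0 0 0 -0.0836 60",
  "force": 40
}}

```text
time_s: 2.72
eef_pos: [528.1, -167.4, 208.4]
ee_rot: [0.0, 0.737, 0.675, 0.0]
force: [0.3, 0.8, 1.2]
grip_width: 0.597
grip_force: 0.0
```

Request:
{"fn": "drive_tool", "kwargs": {
  "commands": "0 0 0 0 0 0 60;0 0 0 0 0 0 60"
}}

```text
time_s: 2.88
eef_pos: [527.7, -166.8, 207.6]
ee_rot: [-0.001, 0.737, 0.676, -0.0]
force: [-0.4, 0.4, -0.5]
grip_width: 0.601
grip_force: 0.0
```

Request:
{"fn": "drive_tool", "kwargs": {
  "commands": "0 0.005 -0.25 0 0 0 60;0 0 -0.25 0 0 0 60;0 0 -0.25 0 0 0 60;0 0 -0.2 0 0 0 60;0 0 -0.15 0 0 0 60;0 0 -0.08 0 0 0 60;0 0 -0.05 0 0 0 60;0 0 0 0 0 0 60;0 0 0 0 0 0 60"
}}

```text
time_s: 3.63
eef_pos: [527.9, -164.9, 86.3]
ee_rot: [0.001, 0.736, 0.677, 0.0]
force: [-0.2, 0.1, -0.4]
grip_width: 0.597
grip_force: 0.0
```

Run:
```python
from h import *
for i in range(3):
    s=capture("side" if i else "top");q=sense();print(q["eef_pos"].round(1),q["force"].round(1))
    if i==0:t=s
a=cv2.resize(t["pixels"][190:260,325:400],None,fx=6,fy=6,interpolation=cv2.INTER_CUBIC)
b=cv2.resize(s["pixels"][100:210,280:370],None,fx=420/110,fy=420/110,interpolation=cv2.INTER_CUBIC)
cv2.imwrite("pics/e.png",np.hstack([a,b]))if a.shape[0]==b.shape[0] else print(a.shape,b.shape)
```

```text
[ 528.  -165.1   86.5] [ 0.9 -0.1 -0. ]
[ 528.  -165.2   86.4] [ 0.2 -0.4  0.4]
[ 528.  -165.2   86.3] [-0.6 -0.2  0.1]
```

View pics/e.png

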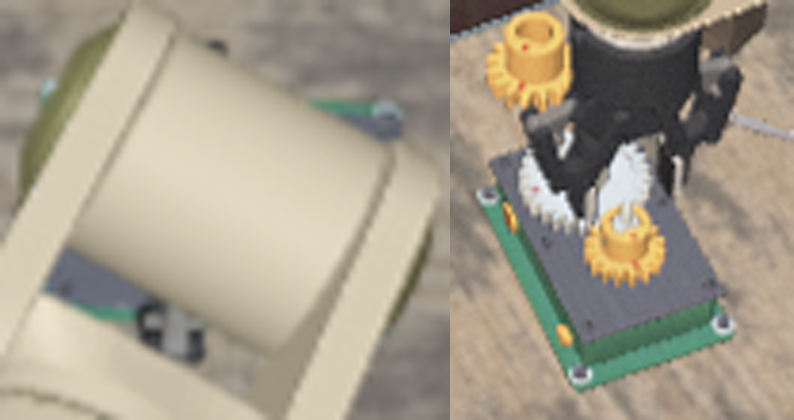

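Run:
```python
from h import *
s=capture("side");
c=lambda X:((proj(s,X)-[280,100])*420/110+[450,0]).round()
for z in(70,80,90):print(z,c([[553,-165,z],[502,-165,z],[527.6,-165.6,z]]).tolist())
cv2.imwrite("pics/f.png",cv2.resize(s["pixels"][115:180,300:375],None,fx=8,fy=8,interpolation=cv2.INTER_CUBIC))
```

```text
70 [[590.0, 253.0], [657.0, 225.0], [623.0, 238.0]]
80 [[590.0, 244.0], [658.0, 216.0], [624.0, 229.0]]
90 [[590.0, 234.0], [659.0, 206.0], [624.0, 220.0]]
```

View pics/f.png

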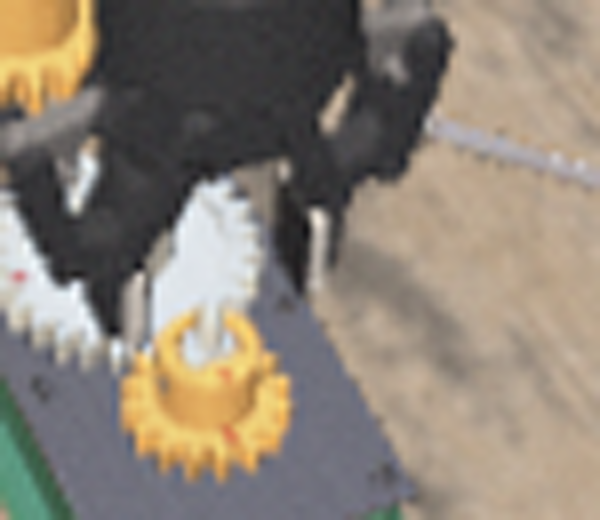

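Run:
```python
from h import *
s=capture("side");print(tips_ahead, sense()["grip_width"])
for z in(70,80,90,100):print(z,[ray(s,uv,z).round(0).tolist() for uv in[(316.2,158.1),(339.4,151.3)]])
```

```text
17.0 0.6052203993145485
70 [[542.0, -188.0, 70.0], [478.0, -181.0, 70.0]]
80 [[545.0, -182.0, 80.0], [483.0, -174.0, 80.0]]
90 [[549.0, -175.0, 90.0], [487.0, -167.0, 90.0]]
100 [[553.0, -168.0, 100.0], [492.0, -160.0, 100.0]]
```

Run:
```python
from h import *
s=capture("side")
im=cv2.resize(s["pixels"][70:180,270:390],None,fx=5,fy=5,interpolation=cv2.INTER_CUBIC)
def d(X,col):
    for u in proj(s,X): cv2.circle(im,tuple(int(v) for v in ((u-[270,70])*5+2.5)),4,col,-1)
T=np.array([527.9,-165.2,86.3])
d([T+[a,b,-10] for a in(-25,25) for b in(-11,11)],(0,0,255))      # pad tip corners
d([T+[a,b,56] for a in(-42,42) for b in(-38,38)],(0,255,0))  # body corners
d([T],(255,0,255))
d([[527.6,-165.6,90],[527.6,-165.6,110],[522.1,-231.4,110]],(255,255,0))
cv2.imwrite("pics/g.png",im)
```

```text
(no output)
```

View pics/g.png

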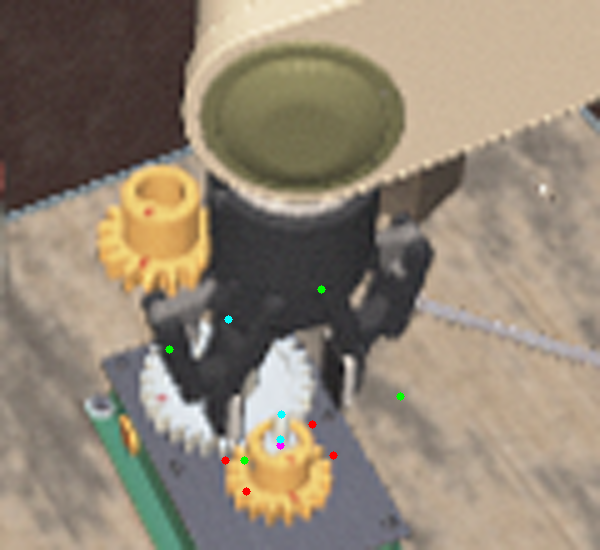

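Run:
```python
from h import *
s=capture("side");t=capture("top")
for n,p in(("s",s),("t",t)):
    print(n,proj(p,[[0,0,0],[0,0,100],[0,0,200],[176,494,208],[176,494,300],[400,494,0],[176,494,0],[527.9,-165,86]]).round().tolist(), cam(p)[4].round(2).tolist())
cv2.imwrite("pics/h.png",t["pixels"])
```

```text
s [[519.0, 151.0], [534.0, 126.0], [551.0, 98.0], [675.0, 302.0], [712.0, 282.0], [533.0, 387.0], [611.0, 337.0], [326.0, 159.0]] [[-0.88, 0.39, -0.27], [0.47, 0.75, -0.47], [0.02, -0.54, -0.84]]
t [[295.0, 403.0], [293.0, 421.0], [289.0, 443.0], [87.0, 369.0], [60.0, 385.0], [133.0, 267.0], [131.0, 342.0], [351.0, 223.0]] [[-0.01, -1.0, 0.08], [-1.0, 0.01, 0.01], [-0.01, -0.08, -1.0]]
```

View pics/h.png

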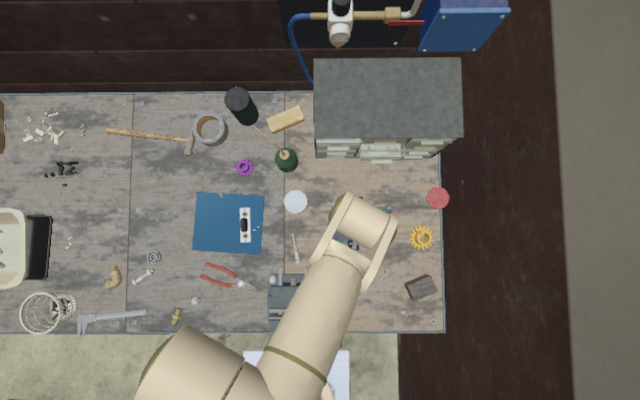

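Request:
{"fn": "drive_tool", "kwargs": {
  "commands": "0 0 0 0 0 0 35;0 0 0 0 0 0 35;0 0 0 0 0 0 30;0 0 0 0 0 0 30;0 0 0 0 0 0 30;0 0 0 0 0 0 30;0 0 0 0 0 0 30;0 0 0 0 0 0 30",
  "force": 20
}}

```text
time_s: 4.7
eef_pos: [527.6, -165.1, 85.4]
ee_rot: [-0.0, 0.736, 0.677, -0.0]
force: [0.7, -0.4, 0.1]
grip_width: 0.299
grip_force: 0.0
```

Run:
```python
from h import *
s=capture("side")
cv2.imwrite("pics/i.png",cv2.resize(s["pixels"][105:180,290:370],None,fx=7,fy=7,interpolation=cv2.INTER_CUBIC))
q=sense();print(q["eef_pos"].round(1),q["force"].round(1),q["wrist_torque"].round(2))
```

```text
[ 527.6 -165.1   85.4] [-0.3 -0.  -0. ] [-0.    0.04 -0.04]
```

View pics/i.png

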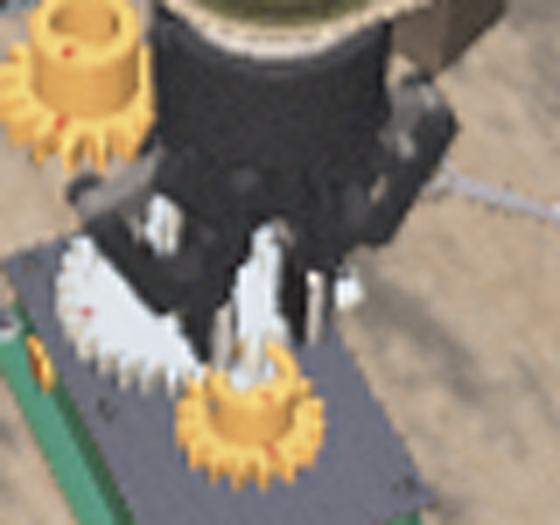

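Run:
```python
from h import *
s=capture("side");t=capture("top")
for z in(110,130,150,170,190,210):print(z,ray(t,(353.3,245),z).round().tolist(),ray(s,(351,115),z).round().tolist(),ray(s,(346,133),z).round().tolist())
print(proj(t,[[527.6,-165.1,z] for z in(150,250,350,400)]).round(1).tolist(),proj(s,[[527.6,-165.1,z] for z in(150,250,350,400)]).round(1).tolist())
# dark pixel blob in top near there
q=t["pixels"].astype(int).max(2)[236:256,335:375];print("\n".join("".join("#" if v<60 else "+" if v<100 else "." for v in r) for r in q))
```

```text
110 [468.0, -167.0, 110.0] [410.0, -245.0, 110.0] [452.0, -197.0, 110.0]
130 [469.0, -166.0, 130.0] [421.0, -229.0, 130.0] [462.0, -183.0, 130.0]
150 [470.0, -164.0, 150.0] [432.0, -213.0, 150.0] [473.0, -168.0, 150.0]
170 [471.0, -162.0, 170.0] [443.0, -198.0, 170.0] [483.0, -153.0, 170.0]
190 [472.0, -161.0, 190.0] [454.0, -182.0, 190.0] [493.0, -139.0, 190.0]
210 [473.0, -159.0, 210.0] [465.0, -166.0, 210.0] [503.0, -124.0, 210.0]
[[353.4, 223.1], [357.0, 222.7], [361.5, 222.1], [364.2, 221.8]] [[326.6, 141.9], [328.1, 112.2], [330.0, 77.1], [331.1, 57.0]]
........................................
........................................
++...........+..........................
.............+#+........................
.............+++++......................
.............+..........................
.............+..........................
.............+##++....+.................
..............+#+....+#+................
..............+++....+++................
..............+++....+++................
...............++....+++................
.....................+++................
........................................
........................................
........................................
........................................
........................................
........................................
........................................
```

Request:
{"fn": "drive_tool", "kwargs": {
  "commands": "0 0 0 0 0 0 60;0 0 0 0 0 0 60;0 0 0 0 0 0 60;0 0 -0.05 0 0 0 60;0 0 -0.05 0 0 0 60;0 0 -0.05 0 0 0 60;0 0 -0.03 0 0 0 60;0 0 0 0 0 0 60;0 0 0 0 0 0 60"
}}

```text
time_s: 5.6
eef_pos: [527.5, -165.0, 67.2]
ee_rot: [-0.0, 0.736, 0.677, -0.0]
force: [-0.2, -0.3, 0.8]
grip_width: 0.603
grip_force: 0.0
```

Request:
{"fn": "drive_tool", "kwargs": {
  "commands": "0 0 0 0 0 0 20;0 0 0 0 0 0 20;0 0 0 0 0 0 20;0 0 0 0 0 0 20;0 0 0 0 0 0 20;0 0 0 0 0 0 20;0 0 0 0 0 0 20"
}}

```text
time_s: 6.18
eef_pos: [527.6, -165.1, 67.4]
ee_rot: [0.0, 0.736, 0.677, 0.0]
force: [-0.3, 0.2, 0.5]
grip_width: 0.201
grip_force: 0.2
```

Run:
```python
from h import *
s=capture("side");t=capture("top")
a=cv2.resize(s["pixels"][105:180,290:360],None,fx=6,fy=6,interpolation=cv2.INTER_CUBIC)
b=cv2.resize(t["pixels"][200:260,325:385],None,fx=7.5,fy=7.5,interpolation=cv2.INTER_CUBIC)[:450]
cv2.imwrite("pics/j.png",np.hstack([a,b[:,:375]]))
```

```text
(no output)
```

View pics/j.png

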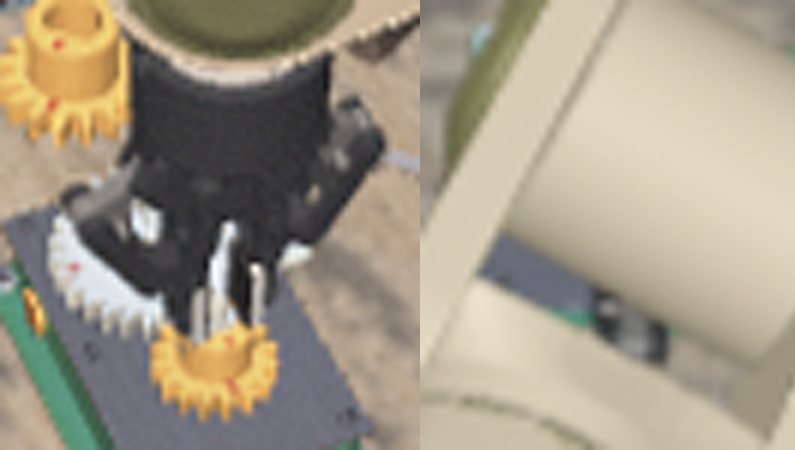

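Run:
```python
from h import *
s=capture("side")
for z in(70,80,90,100):
    print(z,proj(s,[[527.6+a,-165+b,z] for a in(13,-13) for b in(-11,11)]).round(1).tolist(), ray(s,(328.2,159),z).round().tolist())
```

```text
70 [[318.9, 161.4], [323.0, 167.6], [327.9, 157.7], [332.1, 163.8]] [516.0, -172.0, 70.0]
80 [[319.0, 159.0], [323.1, 165.2], [328.0, 155.2], [332.3, 161.4]] [520.0, -165.0, 80.0]
90 [[319.0, 156.5], [323.3, 162.7], [328.2, 152.7], [332.5, 158.9]] [524.0, -159.0, 90.0]
100 [[319.1, 153.9], [323.4, 160.2], [328.3, 150.2], [332.6, 156.3]] [528.0, -152.0, 100.0]
```

Request:
{"fn": "drive_tool", "kwargs": {
  "commands": "0 0 0 0 0 0 60;0 0 0 0 0 0 60;0 0 0 0 0 0 60;0 0 0 0 0 0 60;0 0 -0.03 0 0 0 60;0 0 -0.03 0 0 0 60;0 0 -0.03 0 0 0 60;0 0 -0.03 0 0 0 60;0 0 0 0 0 0 60;0 0 0 0 0 0 60"
}}

```text
time_s: 7.17
eef_pos: [527.5, -165.0, 55.1]
ee_rot: [-0.0, 0.736, 0.677, -0.0]
force: [-0.5, -0.5, -0.6]
grip_width: 0.605
grip_force: 0.0
```

Request:
{"fn": "drive_tool", "kwargs": {
  "commands": "0 0 0 0 0 0 30;0 0 0 0 0 0 30;0 0 0 0 0 0 30;0 0 0 0 0 0 30;0 0 0 0 0 0 30;0 0 0 0 0 0 30"
}}

```text
time_s: 7.67
eef_pos: [527.6, -165.1, 55.6]
ee_rot: [0.0, 0.736, 0.677, 0.0]
force: [-0.9, -0.7, 3.3]
grip_width: 0.368
grip_force: 21.5
```

Request:
{"fn": "drive_tool", "kwargs": {
  "commands": "0 0 0 0 0 0 60;0 0 0 0 0 0 60;0 0 0 0 0 0 60;0 0 -0.03 0 0 0 60;0 0 -0.03 0 0 0 60;0 0 -0.03 0 0 0 60;0 0 0 0 0 0 60;0 0 0 0 0 0 30;0 0 0 0 0 0 30;0 0 0 0 0 0 30;0 0 0 0 0 0 30;0 0 0 0 0 0 30;0 0 0 0 0 0 30",
  "force": 60
}}

```text
time_s: 8.75
eef_pos: [527.7, -165.2, 46.6]
ee_rot: [0.0, 0.736, 0.677, 0.0]
force: [-1.4, 0.1, 2.8]
grip_width: 0.36
grip_force: 59.7
```

Run:
```python
from h import *
s=capture("side");t=capture("top");q=sense();print(q["eef_pos"].round(1),q["force"].round(1),q["joints"].round(3))
a=cv2.resize(s["pixels"][105:180,290:360],None,fx=8,fy=8,interpolation=cv2.INTER_CUBIC)
cv2.imwrite("pics/k.png",a)
```

```text
[ 527.7 -165.2   46.6] [-1.1 -0.2  3.7] [-0.515  0.55   1.601 -0.     0.99  -0.431]
```

Request:
{"fn": "drive_tool", "kwargs": {
  "commands": "0 0 0.1 0 0 0 30;0 0 0.1 0 0 0 30;0 0 0.2 0 0 0 30;0 0 0.2 0 0 0 30;0 0 0.2 0 0 0 30;0 0 0.2 0 0 0 30;0 0 0 0 0 0 30;0 0 0 0 0 0 30"
}}

```text
time_s: 9.52
eef_pos: [527.8, -165.2, 147.2]
ee_rot: [0.001, 0.736, 0.677, 0.0]
force: [-0.0, -0.4, -3.1]
grip_width: 0.355
grip_force: 59.7
```

Run:
```python
from h import *
s=capture("side");q=sense();print(q["eef_pos"].round(1),q["force"].round(1),q["grip_width"],q["grip_force"])
h=cv2.cvtColor(s["pixels"],cv2.COLOR_BGR2HSV);m=cv2.inRange(h,(12,130,120),(35,255,255))
n,l,st,c=cv2.connectedComponentsWithStats(m)
print([(c[i].round(1).tolist(),st[i].tolist()) for i in range(1,n) if st[i,4]>60])
print(proj(s,[[527.6,-165.4,z] for z in(54,66,90,154,166,190)]).round(1).tolist())
```

```text
[ 527.3 -164.9  146. ] [-0.2 -0.9 -2.3] 0.35431847618569545 59.65604681521654
[([296.7, 119.8], [290, 109, 16, 20, 144]), ([328.0, 138.2], [316, 127, 22, 22, 230]), ([332.2, 243.4], [320, 235, 27, 14, 155])]
[[325.2, 166.3], [325.3, 163.5], [325.7, 157.6], [326.6, 140.7], [326.7, 137.4], [327.1, 130.5]]
```

Request:
{"fn": "drive_tool", "kwargs": {
  "commands": "0.0053 0.2664 0 0 0 -0.125 30;0.0053 0.2664 0 0 0 -0.125 30;0.0053 0.2664 0 0 0 -0.125 30;0.0053 0.2664 0 0 0 -0.125 30;0.0053 0.2664 0 0 0 -0.125 30;0.0053 0.2664 0 0 0 -0.125 30;0.0053 0.2664 0 0 0 -0.125 30;0.0053 0.2664 0 0 0 -0.125 30;0.0053 0.2664 0 0 0 -0.125 30;0.0053 0.2664 0 0 0 -0.125 30;0.0053 0.2664 0 0 0 -0.125 30;0.0053 0.2664 0 0 0 -0.125 30;0.0053 0.2664 0 0 0 -0.125 30;0.0053 0.2664 0 0 0 -0.125 30;0.0053 0.2664 0 0 0 -0.125 30;0.0053 0.2664 0 0 0 -0.125 30;0 0 0 0 0 0 30;0 0 0 0 0 0 30"
}}

```text
time_s: 11.07
eef_pos: [535.1, 262.0, 144.6]
ee_rot: [0.0, 0.999, -0.041, -0.001]
force: [0.1, -0.6, -2.3]
grip_width: 0.354
grip_force: 59.8
```

Request:
{"fn": "drive_tool", "kwargs": {
  "commands": "0 0 -0.3 0 0 0 30;0 0 -0.3 0 0 0 30;0 0 -0.3 0 0 0 30;0 0 -0.25 0 0 0 30;0 0 -0.15 0 0 0 30;0 0 -0.1 0 0 0 30;0 0 -0.05 0 0 0 30;0 0 0 0 0 0 30;0 0 0 0 0 0 30"
}}

```text
time_s: 11.82
eef_pos: [536.5, 261.0, 2.1]
ee_rot: [-0.0, 0.999, -0.042, 0.0]
force: [0.5, 0.5, -1.8]
grip_width: 0.355
grip_force: 59.8
```

Request:
{"fn": "drive_tool", "kwargs": {
  "commands": "0 0 -0.02 0 0 0 30;0 0 -0.02 0 0 0 30;0 0 0 0 0 0 30;0 0 0 0 0 0 30"
}}

```text
time_s: 12.15
eef_pos: [536.1, 261.2, -2.4]
ee_rot: [-0.0, 0.999, -0.042, 0.0]
force: [-0.1, -0.9, -1.2]
grip_width: 0.355
grip_force: 59.8
```

Request:
{"fn": "drive_tool", "kwargs": {
  "commands": "0 0 -0.01 0 0 0 30;0 0 -0.01 0 0 0 30;0 0 0 0 0 0 30"
}}

```text
time_s: 12.4
eef_pos: [536.3, 261.3, -3.4]
ee_rot: [-0.0, 0.999, -0.042, 0.0]
force: [-4.4, -0.9, 8.6]
grip_width: 0.357
grip_force: 61.0
```

Request:
{"fn": "drive_tool", "kwargs": {
  "commands": "0 0 0.01 0 0 0 65;0 0 0 0 0 0 65;0 0 0 0 0 0 65;0 0 0.1 0 0 0 60;0 0 0.3 0 0 0 60;0 0 0.3 0 0 0 60;0 0 0.3 0 0 0 60;0 0 0.3 0 0 0 60;0 0 0.2 0 0 0 60;0 0 0 0 0 0 60"
}}

```text
time_s: 13.23
eef_pos: [538.0, 261.8, 151.9]
ee_rot: [-0.001, 0.999, -0.042, 0.004]
force: [0.8, 1.4, -0.1]
grip_width: 0.6
grip_force: 0.0
```

Request:
{"fn": "drive_tool", "kwargs": {
  "commands": "-0.0101 -0.3519 0 0 0 0 60;-0.0101 -0.3519 0 0 0 0 60;-0.0101 -0.3519 0 0 0 0 60;-0.0101 -0.3519 0 0 0 0 60;-0.0101 -0.3519 0 0 0 0 60;-0.0101 -0.3519 0 0 0 0 60;-0.0101 -0.3519 0 0 0 0 60;-0.0101 -0.3519 0 0 0 0 60;-0.0101 -0.3519 0 0 0 0 60;-0.0101 -0.3519 0 0 0 0 60;-0.0101 -0.3519 0 0 0 0 60;-0.0101 -0.3519 0 0 0 0 60;-0.0101 -0.3519 0 0 0 0 60;-0.0101 -0.3519 0 0 0 0 60;0 0 0 0 0 0 60;0 0 0 0 0 0 60"
}}

```text
time_s: 14.57
eef_pos: [521.4, -232.8, 145.9]
ee_rot: [-0.0, 0.999, -0.043, -0.0]
force: [0.1, -0.2, -0.5]
grip_width: 0.603
grip_force: 0.0
```

Run:
```python
from h import *
s=capture("side");q=sense();print(q["eef_pos"].round(1),q["force"].round(1))
h=cv2.cvtColor(s["pixels"],cv2.COLOR_BGR2HSV);m=cv2.inRange(h,(12,130,120),(35,255,255))
n,l,st,c=cv2.connectedComponentsWithStats(m)
print([(c[i].round(1).tolist(),st[i].tolist()) for i in range(1,n) if st[i,4]>60], proj(s,[[536.2,261.2,16]]))
cv2.imwrite("pics/l.png",np.hstack([cv2.resize(s["pixels"][115:205,275:365],None,fx=4.4,fy=4.4,interpolation=cv2.INTER_CUBIC),cv2.resize(s["pixels"][240:365,340:465],(396,396),interpolation=cv2.INTER_CUBIC)]))
```

```text
[ 521.6 -231.5  146.1] [ 0.2  1.2 -0.2]
[([301.9, 116.8], [290, 104, 25, 25, 348]), ([332.2, 243.4], [320, 235, 27, 14, 159]), ([415.8, 318.1], [403, 307, 25, 24, 252])] [[415.1032346  317.11535124]]
```

View pics/l.png

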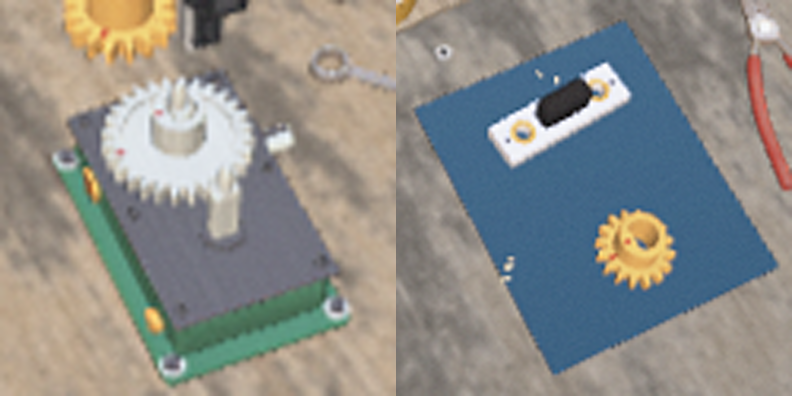

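The view shows the small gear upright on the mat, red marks toward world +x (right panel ~(635,245)). The driven shaft is bare and the large gear undisturbed. Next I'll centre-grip the large gear both ways.

Request:
{"fn": "drive_tool", "kwargs": {
  "commands": "0.005 0.001 -0.25 0 0 0 60;0 0 -0.25 0 0 0 60;0 0 -0.25 0 0 0 60;0 0 -0.15 0 0 0 60;0 0 -0.05 0 0 0 60;0 0 -0.035 0 0 0 60;0 0 0 0 0 0 60;0 0 0 0 0 0 60;0 0 0 0 0 0 30;0 0 0 0 0 0 30;0 0 0 0 0 0 30;0 0 0 0 0 0 30;0 0 0 0 0 0 30;0 0 0 0 0 0 30",
  "force": 30
}}

```text
time_s: 15.78
eef_pos: [522.9, -231.7, 49.0]
ee_rot: [0.0, 0.999, -0.042, 0.001]
force: [-1.3, 0.5, 5.7]
grip_width: 0.364
grip_force: 29.8
```

Request:
{"fn": "drive_tool", "kwargs": {
  "commands": "0 0 0 0 0 0 65;0 0 0 0 0 0 65;0 0 0 0 0 0 65;0 0 0 0 0 0 65;0 0 0 0 0 0.143 65;0 0 0 0 0 0.143 65;0 0 0 0 0 0.143 65;0 0 0 0 0 0.143 65;0 0 0 0 0 0.143 65;0 0 0 0 0 0.143 65;0 0 0 0 0 0.143 65;0 0 0 0 0 0.143 65;0 0 0 0 0 0.143 65;0 0 0 0 0 0.143 65;0 0 0 0 0 0.143 65;0 0 0 0 0 0.143 65;0 0 0 0 0 0.143 65;0 0 0 0 0 0.141 65;0 0 0 0 0 0 65;0 0 0 0 0 0 65"
}}

```text
time_s: 17.45
eef_pos: [522.4, -231.3, 47.8]
ee_rot: [-0.0, 0.737, 0.676, -0.0]
force: [0.2, 0.1, -0.3]
grip_width: 0.651
grip_force: 0.0
```

Request:
{"fn": "drive_tool", "kwargs": {
  "commands": "0 0 0 0 0 0 30;0 0 0 0 0 0 30;0 0 0 0 0 0 30;0 0 0 0 0 0 30;0 0 0 0 0 0 30;0 0 0 0 0 0 30;0 0 0 0 0 0 30",
  "force": 60
}}

```text
time_s: 18.03
eef_pos: [522.4, -231.4, 48.2]
ee_rot: [0.0, 0.736, 0.677, -0.0]
force: [-3.0, 0.9, 5.7]
grip_width: 0.355
grip_force: 59.9
```

Request:
{"fn": "drive_tool", "kwargs": {
  "commands": "0 0 0.1 0 0 0 30;0 0 0.1 0 0 0 30;0 0 0.2 0 0 0 30;0 0 0.2 0 0 0 30;0 0 0.2 0 0 0 30;0 0 0 0 0 0 30;0 0 0 0 0 0 30"
}}

```text
time_s: 18.62
eef_pos: [522.7, -231.5, 128.4]
ee_rot: [0.001, 0.736, 0.677, 0.0]
force: [-0.5, -0.7, -5.0]
grip_width: 0.35
grip_force: 60.3
```

Request:
{"fn": "drive_tool", "kwargs": {
  "commands": "0.0039 0.047 0 0 0 0.143 30;0.0039 0.047 0 0 0 0.143 30;0.0039 0.047 0 0 0 0.143 30;0.0039 0.047 0 0 0 0.143 30;0.0039 0.047 0 0 0 0.143 30;0.0039 0.047 0 0 0 0.143 30;0.0039 0.047 0 0 0 0.143 30;0.0039 0.047 0 0 0 0.143 30;0.0039 0.047 0 0 0 0.143 30;0.0039 0.047 0 0 0 0.143 30;0.0039 0.047 0 0 0 0.143 30;0.0039 0.047 0 0 0 0.143 30;0.0039 0.047 0 0 0 0.143 30;0.0039 0.047 0 0 0 0.141 30;0 0 0 0 0 0 30;0 0 0 0 0 0 30"
}}

```text
time_s: 19.95
eef_pos: [527.4, -165.3, 126.7]
ee_rot: [-0.001, 0.044, 0.999, 0.0]
force: [0.5, 0.2, -4.0]
grip_width: 0.356
grip_force: 60.2
```

Run:
```python
from h import *
for i in range(3):
    capture("side");q=sense();print(q["eef_pos"].round(1),q["ee_rot"].round(4),q["force"].round(1),q["grip_width"].round(3))
```

```text
Traceback (most recent call last):
AttributeError: 'float' object has no attribute 'round'
```

Request:
{"fn": "drive_tool", "kwargs": {
  "commands": "0 0 -0.15 0 0 0 30;0 0 -0.15 0 0 0 30;0 0 -0.06 0 0 0 30;0 0 -0.04 0 0 0 30;0 0 -0.04 0 0 0 30;0 0 -0.04 0 0 0 30;0 0 0 0 0 0 30"
}}

```text
time_s: 20.58
eef_pos: [527.8, -165.6, 79.5]
ee_rot: [-0.0, 0.042, 0.999, 0.0]
force: [0.7, 0.2, -3.9]
grip_width: 0.353
grip_force: 60.2
```

Request:
{"fn": "drive_tool", "kwargs": {
  "commands": "0 0 -0.06 0 0 0 30;0 0 -0.06 0 0 0 30;0 0 -0.06 0 0 0 30;0 0 -0.06 0 0 0 30;0 0 -0.05 0 0 0 30;0 0 -0.02 0 0 0 30;0 0 0 0 0 0 30;0 0 0 0 0 0 30"
}}

```text
time_s: 21.25
eef_pos: [528.0, -165.6, 48.9]
ee_rot: [0.0, 0.042, 0.999, -0.0]
force: [-0.0, -0.2, -4.0]
grip_width: 0.353
grip_force: 60.2
```

Request:
{"fn": "drive_tool", "kwargs": {
  "commands": "0 0 0 0 0 0 50;0 0 0 0 0 0 60;0 0 0 0 0 0 60;0 0 0 0 0 0 60;0 0 0.1 0 0 0 60;0 0 0.3 0 0 0 60;0 0 0.3 0 0 0 60;0 0 0.3 0 0 0 60;0 0 0 0 0 0 60"
}}

```text
time_s: 22.0
eef_pos: [530.3, -166.8, 155.7]
ee_rot: [0.005, 0.042, 0.999, -0.002]
force: [0.2, -0.2, 1.5]
grip_width: 0.602
grip_force: 0.0
```

Request:
{"fn": "drive_tool", "kwargs": {
  "commands": "0.0053 0.2667 0 0 0 -0.125 60;0.0053 0.2667 0 0 0 -0.125 60;0.0053 0.2667 0 0 0 -0.125 60;0.0053 0.2667 0 0 0 -0.125 60;0.0053 0.2667 0 0 0 -0.125 60;0.0053 0.2667 0 0 0 -0.125 60;0.0053 0.2667 0 0 0 -0.125 60;0.0053 0.2667 0 0 0 -0.125 60;0.0053 0.2667 0 0 0 -0.125 60;0.0053 0.2667 0 0 0 -0.125 60;0.0053 0.2667 0 0 0 -0.125 60;0.0053 0.2667 0 0 0 -0.125 60;0.0053 0.2667 0 0 0 -0.125 60;0.0053 0.2667 0 0 0 -0.125 60;0.0053 0.2667 0 0 0 -0.125 60;0.0053 0.2667 0 0 0 -0.125 60;0 0 0 0 0 0 60;0 0 0 0 0 0 60;0 0 0 0 0 0 60"
}}

```text
time_s: 23.58
eef_pos: [536.3, 260.7, 149.1]
ee_rot: [0.0, 0.736, 0.677, -0.0]
force: [0.2, 0.0, 0.5]
grip_width: 0.603
grip_force: 0.0
```

Run:
```python
from h import *
for i in range(2):
    s=capture("side");q=sense();print(q["eef_pos"].round(1),q["ee_rot"].round(4),q["force"].round(1))
t=capture("top")
# large-gear disc / hub check: red marks & large gear centre (top view) vs prediction
for p in(t,s):
    h=cv2.cvtColor(p["pixels"],cv2.COLOR_BGR2HSV)
    b=[x["position"] for x in boxes_of(p,"large_gear_mid")][:2];print(b,proj(p,[[527.6,-165.6,72],[527.6,-165.6,66],[527.6,-165.6,90]]).round(1).tolist())
    m=(p["pixels"][...,2].astype(int)-p["pixels"][...,1]>60);ys,xs=np.nonzero(m[130:250,290:400]);print([(x+290,y+130) for x,y in zip(xs,ys)][:30])
    print("red pred",proj(p,[[527.6+d*.0835,-165.6+d*.9965,z] for d,z in((37,66),(13,90))]).round(1).tolist())
```

```text
[536.5 260.4 149.1] [ 1.000e-04  7.361e-01  6.768e-01 -0.000e+00] [ 0.6 -0.5  0.5]
[536.5 260.2 149.1] [ 1.000e-04  7.363e-01  6.766e-01 -0.000e+00] [-0.   0.1 -0.8]
[[349.3, 220.6]] [[351.3, 223.4], [351.1, 223.4], [351.8, 223.3]]
[]
red pred [[338.3, 222.4], [347.2, 223.0]]
[[323.0, 165.6], [309.0, 172.9]] [[325.4, 161.9], [325.3, 163.4], [325.6, 157.5]]
[(np.int64(331), np.int64(174))]
red pred [[331.3, 174.3], [327.8, 161.3]]
```

Large gear is seated: its red mark is at (331,174), predicted (331.3,174.3). Picking up the small gear.

Request:
{"fn": "drive_tool", "kwargs": {
  "commands": "-0.002 0.007 -0.3 0 0 0 60;0 0 -0.3 0 0 0 60;0 0 -0.3 0 0 0 60;0 0 -0.3 0 0 0 60;0 0 -0.2 0 0 0 60;0 0 -0.1 0 0 0 60;0 0 -0.015 0 0 0 60;0 0 0 0 0 0 60;0 0 0 0 0 0 60;0 0 0 0 0 0 30;0 0 0 0 0 0 30;0 0 0 0 0 0 30;0 0 0 0 0 0 30;0 0 0 0 0 0 30;0 0 0 0 0 0 30;0 0 0 0 0 0 30"
}}

```text
time_s: 25.17
eef_pos: [537.0, 262.1, -1.0]
ee_rot: [0.001, 0.736, 0.677, 0.001]
force: [-1.8, -0.5, 6.2]
grip_width: 0.358
grip_force: 59.7
```

Request:
{"fn": "drive_tool", "kwargs": {
  "commands": "0 0 0.1 0 0 0 30;0 0 0.3 0 0 0 30;0 0 0.3 0 0 0 30;0 0 0.3 0 0 0 30;0 0 0.3 0 0 0 30;0 0 0.2 0 0 0 30;0 0 0 0 0 0 30;0 0 0 0 0 0 30"
}}

```text
time_s: 25.83
eef_pos: [536.3, 261.9, 148.3]
ee_rot: [0.0, 0.736, 0.677, 0.001]
force: [-0.0, 0.5, -2.7]
grip_width: 0.354
grip_force: 60.0
```

Request:
{"fn": "drive_tool", "kwargs": {
  "commands": "-0.0101 -0.352 0 0 0 0 30;-0.0101 -0.352 0 0 0 0 30;-0.0101 -0.352 0 0 0 0 30;-0.0101 -0.352 0 0 0 0 30;-0.0101 -0.352 0 0 0 0 30;-0.0101 -0.352 0 0 0 0 30;-0.0101 -0.352 0 0 0 0 30;-0.0101 -0.352 0 0 0 0 30;-0.0101 -0.352 0 0 0 0 30;-0.0101 -0.352 0 0 0 0 30;-0.0101 -0.352 0 0 0 0 30;-0.0101 -0.352 0 0 0 0 30;-0.0101 -0.352 0 0 0 0 30;-0.0101 -0.352 0 0 0 0 30;0 0 0 0 0 0 30;0 0 0 0 0 0 30;0 0 0 0 0 0 30;0 0 0 0 0 0 30"
}}

```text
time_s: 27.33
eef_pos: [521.8, -229.8, 146.6]
ee_rot: [-0.001, 0.736, 0.677, -0.0]
force: [-0.0, 0.0, -2.4]
grip_width: 0.35
grip_force: 60.0
```

Request:
{"fn": "drive_tool", "kwargs": {
  "commands": "0 0 -0.2 0 0 0 30;0 0 -0.1 0 0 0 30;0 0 0 0 0 0 30;0 0 0 0 0 0 30;0 0 0 0 0 0 30"
}}

```text
time_s: 27.75
eef_pos: [522.3, -230.8, 118.0]
ee_rot: [0.0, 0.736, 0.677, 0.0]
force: [0.6, 0.6, -1.5]
grip_width: 0.354
grip_force: 60.0
```

Request:
{"fn": "drive_tool", "kwargs": {
  "commands": "0 0 -0.15 0 0 0 30;0 0 -0.1 0 0 0 30;0 0 -0.04 0 0 0 30;0 0 -0.04 0 0 0 30;0 0 -0.04 0 0 0 30;0 0 0 0 0 0 30;0 0 0 0 0 0 30"
}}

```text
time_s: 28.33
eef_pos: [522.1, -231.0, 80.6]
ee_rot: [0.0, 0.736, 0.677, 0.0]
force: [-0.6, 0.9, -3.0]
grip_width: 0.351
grip_force: 60.0
```

Request:
{"fn": "drive_tool", "kwargs": {
  "commands": "0 0 -0.05 0 0 0 30;0 0 -0.05 0 0 0 30;0 0 -0.05 0 0 0 30;0 0 0 0 0 0 30"
}}

```text
time_s: 28.67
eef_pos: [521.5, -230.6, 64.1]
ee_rot: [-0.001, 0.736, 0.677, -0.0]
force: [0.3, -0.5, -2.7]
grip_width: 0.355
grip_force: 60.0
```

Request:
{"fn": "drive_tool", "kwargs": {
  "commands": "0 0 -0.05 0 0 0 30;0 0 -0.05 0 0 0 30;0 0 -0.04 0 0 0 30;0 0 -0.015 0 0 0 30;0 0 0 0 0 0 30;0 0 0 0 0 0 30"
}}

```text
time_s: 29.17
eef_pos: [522.1, -231.0, 49.9]
ee_rot: [0.0, 0.736, 0.677, 0.0]
force: [0.9, 0.6, -2.3]
grip_width: 0.354
grip_force: 60.0
```

Request:
{"fn": "drive_tool", "kwargs": {
  "commands": "0 0 0 0 0 0 50;0 0 0 0 0 0 60;0 0 0 0 0 0 60;0 0 0 0 0 0 60;0 0 0.1 0 0 0 60;0 0 0.3 0 0 0 60;0 0 0.3 0 0 0 60;0 0 0.3 0 0 0 60;0 0 0 0 0 0 60;0 0 0 0 0 0 60"
}}

```text
time_s: 30.0
eef_pos: [522.7, -231.4, 152.0]
ee_rot: [0.002, 0.736, 0.677, 0.0]
force: [-0.8, 0.2, -0.4]
grip_width: 0.599
grip_force: 0.0
```

Request:
{"fn": "drive_tool", "kwargs": {
  "commands": "0.0031 0.2737 0 0 0 -0.1317 60;0.0031 0.2737 0 0 0 -0.1317 60;0.0031 0.2737 0 0 0 -0.1317 60;0.0031 0.2737 0 0 0 -0.1317 60;0.0031 0.2737 0 0 0 -0.1317 60;0.0031 0.2737 0 0 0 -0.1317 60;0.0031 0.2737 0 0 0 -0.1317 60;0.0031 0.2737 0 0 0 -0.1317 60;0.0031 0.2737 0 0 0 -0.1317 60;0.0031 0.2737 0 0 0 -0.1317 60;0.0031 0.2737 0 0 0 -0.1317 60;0.0031 0.2737 0 0 0 -0.1317 60;0.0031 0.2737 0 0 0 -0.1317 60;0.0031 0.2737 0 0 0 -0.1317 60;0 0 0 0 0 0 60;0 0 0 0 0 0 60;0 0 0 0 0 0 60"
}}

```text
time_s: 31.42
eef_pos: [526.0, 151.8, 149.2]
ee_rot: [0.0, 1.0, 0.02, -0.001]
force: [0.1, 0.4, 0.1]
grip_width: 0.597
grip_force: 0.0
```

Run:
```python
from h import *
s=capture("side");q=sense();print(q["eef_pos"].round(1),q["ee_rot"].round(4))
for uv in[(280,292),(447,198)]:
    print("hole",ray(s,np.array(uv)/7+[340,240]-.43,16).round(1))
h=cv2.cvtColor(s["pixels"],cv2.COLOR_BGR2HSV);m=cv2.inRange(h,(12,130,120),(35,255,255));m[:115]=0;m[200:]=0
n,l,st,c=cv2.connectedComponentsWithStats(m)
print([(c[i].round(1).tolist(),st[i].tolist()) for i in range(1,n) if st[i,4]>60],proj(s,[[522.1,-231.4,z] for z in(54,66,90)]).round(1).tolist())
a=s["pixels"].astype(int);m=(a[...,2]-a[...,1]>60);ys,xs=np.nonzero(m[100:200,290:360]);print([(int(x+290),int(y+100)) for x,y in zip(xs,ys)])
print("red pred",proj(s,[[522.1+d*.9965,-231.4-d*.0835,z] for d,z in((21,66),(13,90))]+[[527.6+d*.0835,-165.6+d*.9965,66] for d in (37,)]).round(1).tolist())
```

```text
[526.1 151.5 149.4] [ 1.000e-04  9.998e-01  1.940e-02 -6.000e-04]
hole [560.  154.1  16. ]
hole [493.1 151.6  16. ]
[([302.0, 120.2], [290, 115, 25, 14, 265]), ([314.6, 146.3], [305, 136, 20, 19, 193])] [[314.9, 147.7], [315.0, 144.8], [315.1, 138.7]]
[(299, 111), (299, 112), (300, 112), (298, 121), (299, 121), (298, 122), (299, 122), (298, 123), (310, 140), (311, 140), (308, 147), (309, 147), (295, 157), (331, 174)]
red pred [[307.6, 147.2], [310.5, 140.2], [331.3, 174.3]]
```

Request:
{"fn": "drive_tool", "kwargs": {
  "commands": "0.004 0.01 -0.3 0 0 0 50;0 0 -0.3 0 0 0 50;0 0 -0.3 0 0 0 50;0 0 -0.3 0 0 0 50;0 0 -0.15 0 0 0 50;0 0 -0.08 0 0 0 50;0 0 -0.03 0 0 0 50;0 0 0 0 0 0 50;0 0 0 0 0 0 50;0 0 0 0 0 0 10;0 0 0 0 0 0 10;0 0 0 0 0 0 10;0 0 0 0 0 0 10;0 0 0 0 0 0 10;0 0 0 0 0 0 10;0 0 0 0 0 0 10"
}}

```text
time_s: 32.8
eef_pos: [527.4, 153.2, 5.0]
ee_rot: [0.0, 1.0, 0.019, 0.001]
force: [-0.4, -1.1, 7.5]
grip_width: 0.195
grip_force: 59.0
```

Request:
{"fn": "drive_tool", "kwargs": {
  "commands": "0 0 0 0 0 0 10;0 0 0 0 0 0 10;0 0 0 0 0 0 10"
}}

```text
time_s: 33.05
eef_pos: [527.4, 153.2, 5.0]
ee_rot: [0.0, 1.0, 0.019, 0.001]
force: [-1.1, -1.8, 6.8]
grip_width: 0.197
grip_force: 59.0
```

Request:
{"fn": "drive_tool", "kwargs": {
  "commands": "0 0 0.1 0 0 0 10;0 0 0.3 0 0 0 10;0 0 0.3 0 0 0 10;0 0 0.3 0 0 0 10;0 0 0.3 0 0 0 10;0 0 0.3 0 0 0 10;0 0 0 0 0 0 10;0 0 0 0 0 0 10;0 0 0 0 0 0 10"
}}

```text
time_s: 33.8
eef_pos: [526.1, 153.2, 163.2]
ee_rot: [0.0, 1.0, 0.019, -0.001]
force: [0.8, -0.0, -2.0]
grip_width: 0.194
grip_force: 59.1
```

Request:
{"fn": "drive_tool", "kwargs": {
  "commands": "-0.0011 -0.2508 0 0 0 0.1317 10;-0.0011 -0.2508 0 0 0 0.1317 10;-0.0011 -0.2508 0 0 0 0.1317 10;-0.0011 -0.2508 0 0 0 0.1317 10;-0.0011 -0.2508 0 0 0 0.1317 10;-0.0011 -0.2508 0 0 0 0.1317 10;-0.0011 -0.2508 0 0 0 0.1317 10;-0.0011 -0.2508 0 0 0 0.1317 10;-0.0011 -0.2508 0 0 0 0.1317 10;-0.0011 -0.2508 0 0 0 0.1317 10;-0.0011 -0.2508 0 0 0 0.1317 10;-0.0011 -0.2508 0 0 0 0.1317 10;-0.0011 -0.2508 0 0 0 0.1317 10;-0.0011 -0.2508 0 0 0 0.1317 10;0 0 0 0 0 0 10;0 0 0 0 0 0 10;0 0 0 0 0 0 10"
}}

```text
time_s: 35.22
eef_pos: [524.8, -197.1, 162.8]
ee_rot: [-0.001, 0.737, 0.676, -0.0]
force: [-0.2, 0.3, -0.5]
grip_width: 0.194
grip_force: 59.2
```

Request:
{"fn": "drive_tool", "kwargs": {
  "commands": "0 0 -0.2 0 0 0 10;0 0 -0.15 0 0 0 10;0 0 0 0 0 0 10;0 0 0 0 0 0 10;0 0 0 0 0 0 10;0 0 0 0 0 0 10"
}}

```text
time_s: 35.72
eef_pos: [525.7, -197.8, 130.0]
ee_rot: [0.001, 0.736, 0.677, 0.0]
force: [-0.0, 0.3, -2.6]
grip_width: 0.19
grip_force: 59.1
```

Run:
```python
from h import *
for i in range(2):
    s=capture("side");q=sense();print(q["eef_pos"].round(1),q["ee_rot"].round(4),q["force"].round(1))
z=q["eef_pos"][2]-1
im=cv2.resize(s["pixels"][100:190,280:370],None,fx=6.5,fy=6.5,interpolation=cv2.INTER_CUBIC)
X=[[524.8+33*k*-.0835+r*np.cos(a),-198.5+33*k*-.9965+r*np.sin(a),z+12] for k in(1,-1) for r,a in((0,0),(6,0),(6,1.57),(6,3.14),(6,4.71))]
for u in proj(s,X): cv2.circle(im,tuple(int(v) for v in (u-[280,100]+.5)*6.5),2,(0,0,255),-1)
cv2.imwrite("pics/m.png",im)
```

```text
[ 525.6 -197.9  129.9] [8.000e-04 7.362e-01 6.768e-01 2.000e-04] [-0.1  0.7 -2.4]
[ 525.6 -197.9  129.7] [7.000e-04 7.362e-01 6.768e-01 2.000e-04] [-0.8  0.1 -2.2]
```

View pics/m.png

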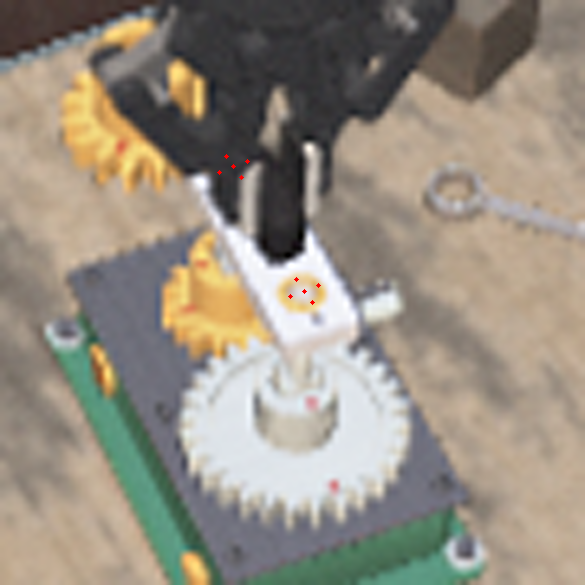

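The last picture shows the near hole at (303,290), right on its predicted place over the driven shaft. Both gears look level. Lowering.

Request:
{"fn": "drive_tool", "kwargs": {
  "commands": "-0.005 0 -0.1 0 0 0 10;0 0 -0.06 0 0 0 10;0 0 -0.04 0 0 0 10;0 0 -0.03 0 0 0 10;0 0 -0.03 0 0 0 10;0 0 0 0 0 0 10;0 0 0 0 0 0 10;0 0 0 0 0 0 10"
}}

```text
time_s: 36.48
eef_pos: [524.9, -198.0, 103.1]
ee_rot: [0.0, 0.736, 0.677, 0.0]
force: [0.4, 0.6, -2.1]
grip_width: 0.19
grip_force: 59.2
```

Request:
{"fn": "drive_tool", "kwargs": {
  "commands": "0 0 -0.03 0 0 0 10;0 0 -0.03 0 0 0 10;0 0 -0.02 0 0 0 10;0 0 -0.015 0 0 0 10;0 0 0 0 0 0 10;0 0 0 0 0 0 10"
}}

```text
time_s: 36.98
eef_pos: [524.7, -197.9, 93.3]
ee_rot: [-0.0, 0.736, 0.677, -0.0]
force: [-0.5, -0.1, -2.2]
grip_width: 0.196
grip_force: 59.3
```

Request:
{"fn": "drive_tool", "kwargs": {
  "commands": "0 0 -0.01 0 0 0 10;0 0 -0.01 0 0 0 10;0 0 0 0 0 0 10;0 0 0 0 0 0 10"
}}

```text
time_s: 37.32
eef_pos: [525.0, -198.0, 92.8]
ee_rot: [0.001, 0.736, 0.677, 0.0]
force: [-3.8, 2.5, 9.2]
grip_width: 0.19
grip_force: 60.7
```

Contact on the shoulders. Releasing and backing off.

Request:
{"fn": "drive_tool", "kwargs": {
  "commands": "0 0 0 0 0 0 30;0 0 0 0 0 0 40;0 0 0 0 0 0 50;0 0 0 0 0 0 50;0 0 0.1 0 0 0 50;0 0 0.3 0 0 0 50;0 0 0.3 0 0 0 50;0 0 0.3 0 0 0 50;-0.05 0.35 0 0 0 0 50;-0.05 0.35 0 0 0 0 50;-0.05 0.35 0 0 0 0 50;-0.05 0.35 0 0 0 0 50;-0.05 0.35 0 0 0 0 50;-0.05 0.35 0 0 0 0 50;-0.05 0.35 0 0 0 0 50;-0.05 0.35 0 0 0 0 50;-0.05 0.35 0 0 0 0 50;-0.05 0.35 0 0 0 0 50;0 0 0 0 0 0 50;0 0 0 0 0 0 50"
}}

```text
time_s: 38.98
eef_pos: [474.4, 153.3, 192.0]
ee_rot: [0.0, 0.735, 0.678, 0.0]
force: [0.2, -0.7, -0.8]
grip_width: 0.497
grip_force: 0.0
```

Run:
```python
from h import *
s=capture("side");t=capture("top")
o=[]
for p in(t,s):
    im=cv2.resize(p["pixels"][180:270,320:410] if p is t else p["pixels"][100:190,280:370],None,fx=4.4,fy=4.4,interpolation=cv2.INTER_CUBIC)
    off=[320,180] if p is t else [280,100]
    w=3.058;c,n=np.cos(w),np.sin(w)
    X=[[524.8+c*a-n*b,-198.5+n*a+c*b,104] for a in(-15,15) for b in(-52,52)]
    for u in proj(p,X): cv2.circle(im,tuple(int(v) for v in (u-off+.5)*4.4),2,(0,0,255),-1)
    o.append(im)
cv2.imwrite("pics/n.png",np.hstack(o))
```

```text
(no output)
```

View pics/n.png

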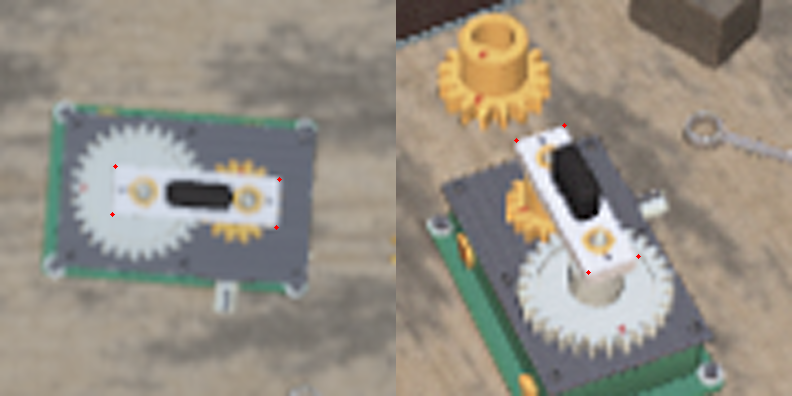

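The bridge corners match the predicted seated outline in both views, and the pilots show through both holes. Handing in.

```bash
python3 -c "
from rig import *
print(finish_job())"
```

```text
the job is handed in; nothing more can be done
None
```

I swapped the gears (large on the driven shaft, small on the drive shaft), fitted the bridge on both shoulders and handed the job in at about 39 s; the camera views matched the predicted seated positions, but `finish_job()` gave no verdict.

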